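# Release the hatch of the wide wrapping case

## Robot

A 6-joint arm with a two-finger parallel gripper is mounted at the origin on the work surface. World frame = base frame: x ahead of the robot, y to its left, z up, the work surface at z = 0. Lengths are in m, angles in degrees, forces in N, time in s.
With the tool pointing down it reaches from about 0.4 to 0.825 m from the base axis. Payload 7 kg.
Tool frame: the origin (TCP) lies between the finger pads; the fingertips stand 22 mm ahead of it and the grasp point (between the pads) lies 3 mm ahead of it; z points along the fingers, y is the line along which they close (so a half turn about z gives the same grasp; the last joint's range is limited). The gripper opens to 88 mm and grips with 3 to 60 N. Pads are 19 mm wide; open, the fingers measure 130 mm over their backs; the gripper's body (78 mm by 193 mm) begins 47 mm behind the grasp point.
Start: joints at [-48.065, 20.546, 0.682, 0, -70.136, -16.507], TCP at [0.29, -0.61, 0.249] pointing down, gripper open.
Joint ranges: [-176.03, 176.03], [-82.01, 121.73], [-58.28, 71.71], [-173.87, 95.51], [-174.79, -0.11], [-173.66, 173.66]. Speed limits (degrees/s): [136.94, 136.94, 172.46, 180, 180, 180].

## Interface

Orientations are given as [roll, pitch, yaw] about the fixed x, y, z axes, in that order (R = Rz(yaw) Ry(pitch) Rx(roll)).
In Python, from plant import ctrl gives the robot as it stands.
- The arm moves only by the tool apply_moves, never from a script. Its argument "targets" is a list of rows, each an object with "travel": the shift along the tool's x, y, z in mm, a list of three; "roll": the turn about the tool's z in degrees; "jaw": the finger opening in mm, from 0 to 87.6. In form: [{"travel": [tx, ty, tz], "roll": roll, "jaw": jaw}, ...]. A call has 1 to 10 rows; each row shifts and turns the commanded pose from where the row before left it, along the tool's axes as they then stand; what a row does not reach is not made up. A row lasts 1/10 s, in which the tool goes at most 50 mm and 8.59 degrees, less where a joint would pass 70% of its speed; a pose out of reach is approached as far as the arm can. A call with a gripper value outside its range is refused whole. The fingers move at their own pace and stop on an object; the grip force is fixed at half the most. Time passes only in rows, so rows that do not move let the fingers close. It gives the time, the measured TCP pose, the force, the opening and the grip force at its end, in the units of the state.
- ctrl.get_obs(): the state, without advancing time (a new reading comes with each control period).
- ctrl.snapshot(name): name is "scene" or "top"; returns the picture (480x640x3 uint8, red, green, blue); there is no depth.
- ctrl.calibration(name): a dict with "K" (3x3 intrinsics, pixels), "extrinsics" (4x4, takes a point from camera to world coordinates). Camera axes: x right, y down, z forward; pixel columns grow to the right and rows downward; lengths in m; the calibration is good to about 2 mm. A picture is of the moment at which its call begins. calibration takes no time and is no camera call.
- ctrl.close_job(): hands the job in; it is judged then, once.
The state is a dict: "clock": time; "joint_pos": joint angles; "qvel": joint speeds; "tau": joint torques, N m; "tool_pos": TCP position; "orientation": TCP orientation; "force": force on the tool from outside, world axes, zero at the start; "moment": the same for the moment, N m; "opening": finger opening in m; "gripper_force": force on a finger pad.
Only numpy, scipy, OpenCV 4.12 (cv2) and the standard library are available. Lean on these libraries where they do the work, as an engineer would, in place of code of your own. Each camera call takes 0.05 s, during which the arm holds its last target. There are 200 camera calls.

## Task

Two grey sheet-metal wrapping cases stand on the packing table, a wide one and a narrow one, each with a top hatch held shut by the same black wing knob. Turn the knob of the wide case a full quarter turn anticlockwise (seen from above), until its bar lies across the case, then let go and move away so that the hatch springs ajar and stays ajar. Leave the narrow case locked.

Things in the scene. Friction and masses are not known exactly. Their poses are not given: they have to be found in the camera images.
- wide_grip (a point): Middle of the black wing knob's bar on the wide case (fixed, 300 deep, 260 wide, 110 mm high; its twin is 130 wide). The bar is 46 long, 14 thick, 32 mm high; this point is 12 mm under its top, 30 mm above the hatch, on the knob's vertical axis, 50 mm behind the case's front edge. x axis: along the bar, turning with it; y: across its thickness; z: up. Nothing tall stands within 120 mm.
- wide_knob (a joint): Angle of the wide case's knob (rad): 0 locked, bar running front to back; grows anticlockwise seen from above to a stop at 1.571, bar across the case. Starts between 0 and 0.15. The cam frees the hatch at about 1.05. Light friction (about 0.1 N m); it stays where it is left.
- wide_hatch (a joint): Angle of the wide case's hatch (rad): 0 shut, grows as it opens. Hinged 150 mm behind the knob's axis. Locked, it stays below 0.02. Once the cam is clear, a spring lifts it (about 3 N at the knob) to its stop at 0.22, where the knob is 33 mm higher and leans back by 0.22.
- narrow_knob (a joint): Angle (rad) of the same knob on the narrow case, same directions and values; to be left locked. Starts between 0 and 0.15.

How it is judged:
By the outcome, as a careful person would: the job done as asked, in the order asked, and still so for the second after the job is handed in, with the robot touching nothing.
It also fails if it takes over 32 s, if anything falls off the work surface, if the arm or the gripper's body presses on something with over 40 N, if the wrist force passes 120 N, or if a joint passes its speed limit or range.

## Working session

There is one attempt and no reset: what is moved stays moved. The work goes in short steps, Python scripts to look and compute and a tool call to move; the robot and the scene stay as the last step left them, time stands still between calls to the robot, and variables do not carry over. Pictures are saved under pics/ and viewed, at most 10 in all, crops included, and the job is handed in when it is done.

Besides the shell and the picture viewer there is one more tool, called after "Request:" as name(argument=value, ...), one argument or row to a line, values as JSON. apply_moves: Moves the arm, as the interface text tells. Its arguments: {"type":"object","properties":{"targets":{"type":"array","items":{"type":"object","properties":{"travel":{"type":"array","items":{"type":"number"}},"roll":{"type":"number"},"jaw":{"type":"number"}}}}},"required":["targets"]}

```bash
mkdir -p pics; python3 - <<'E'
from plant import ctrl
import cv2
for n in("scene","top"):
    cv2.imwrite(f"pics/{n}0.png",ctrl.snapshot(n)[:,:,::-1]); c=ctrl.calibration(n); print(n,c["K"],c["extrinsics"])
o=ctrl.get_obs();print({k:o[k] for k in("clock","tool_pos","orientation","opening","force")})
E
```

```text
scene [[594.89967233   0.         324.53047789]
 [  0.         594.89967233 235.96270868]
 [  0.           0.           1.        ]] [[ 1.55567279e-01  7.29973037e-01 -6.65536015e-01  1.21309336e+00]
 [ 9.87824883e-01 -1.14340780e-01  1.05490223e-01 -1.12315390e-01]
 [ 9.07111676e-04 -6.73843862e-01 -7.38873214e-01  8.70285541e-01]
 [ 0.00000000e+00  0.00000000e+00  0.00000000e+00  1.00000000e+00]]
top [[612.25982611   0.         317.34744356]
 [  0.         612.25982611 245.74923041]
 [  0.           0.           1.        ]] [[ 8.82347970e-03 -9.94182705e-01  1.07344748e-01  4.60026833e-01]
 [-9.99959481e-01 -8.96396655e-03 -8.26294084e-04 -2.26226042e-02]
 [ 1.78372201e-03 -1.07333107e-01 -9.94221516e-01  1.32020531e+00]
 [ 0.00000000e+00  0.00000000e+00  0.00000000e+00  1.00000000e+00]]
{'clock': 0.1, 'tool_pos': array([ 0.2896011 , -0.60926756,  0.24771252]), 'orientation': array([ 1.79914135e+02, -1.05263444e-02, -1.54579637e+02]), 'opening': 0.08778239917454182, 'force': array([-0.51292339, -0.06171859, -0.37315138])}
```

View pics/top0.png

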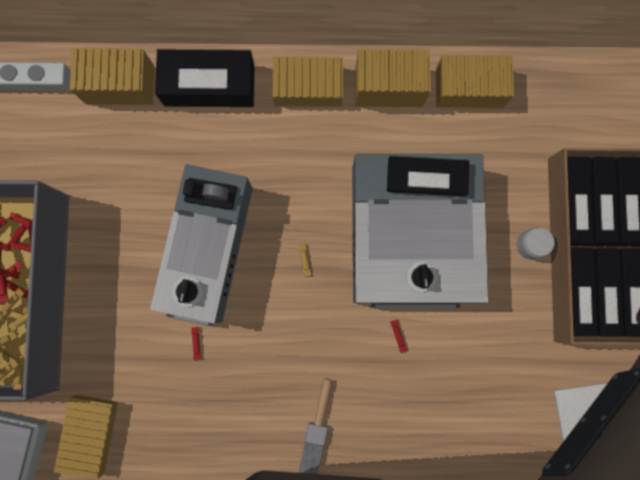

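View pics/scene0.png

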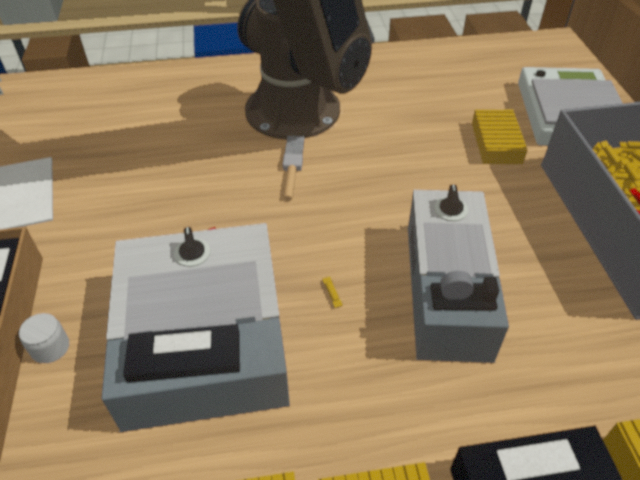

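The top view shows the wide case at columns 355–488 and rows 155–305, with its knob near (422,277). The narrow case's knob is near (186,291). In the scene view the wide knob is near (191,245). I'll enlarge both views of the wide knob.

```bash
python3 - <<'E'
import cv2,numpy as np
a=cv2.imread("pics/top0.png")[245:310,345:495];b=cv2.imread("pics/scene0.png")[215:275,110:270]
a=cv2.resize(a,(750,325),interpolation=cv2.INTER_CUBIC);b=cv2.resize(b,None,fx=4.6,fy=4.5,interpolation=cv2.INTER_CUBIC)
b=b[:,:]; b=cv2.copyMakeBorder(b,0,0,0,750-b.shape[1],cv2.BORDER_CONSTANT)
cv2.imwrite("pics/crop1.png",np.vstack([a,b]))
E
```

```text
(no output)
```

View pics/crop1.png

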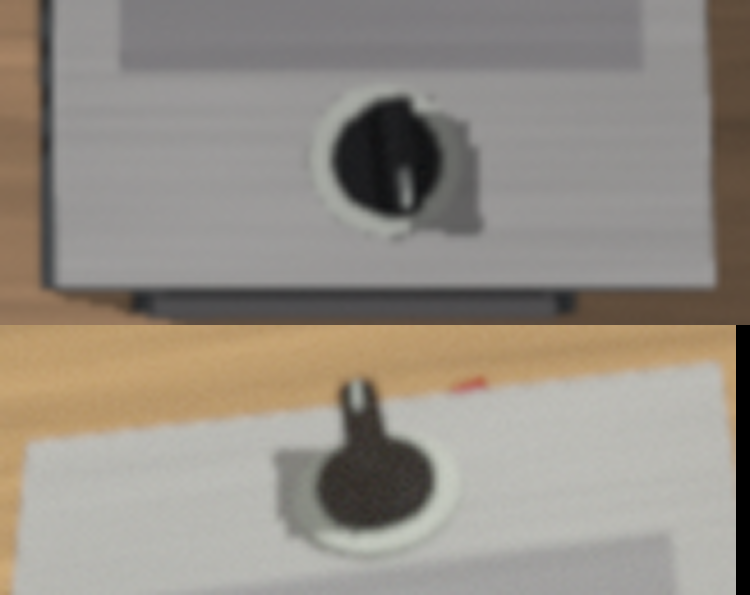

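The crop shows the ring centred near top pixel (422.5,277.2). The bar runs almost front to back, with its white mark at the front end near (426,287). The front-edge corners are near (355.5,302.5) and (488,302.3).

```bash
cat > h.py <<'E'
from plant import ctrl
import numpy as np
def ray(n,u,v,z):
    c=ctrl.calibration(n);T=c["extrinsics"];d=T[:3,:3]@np.linalg.solve(c["K"],[u,v,1]);o=T[:3,3]
    return (o+d*(z-o[2])/d[2])
E
python3 - <<'E'
from h import *
r=lambda n,u,v,z,t:print(t,ray(n,u,v,z).round(4))
r("top",355.5,302.5,.11,"FL");r("top",488,302.3,.11,"FR")
r("top",422.5,277.2,.112,"ring");r("top",426.2,287.3,.152,"bar front top");r("top",424.6,264.4,.152,"bar back top")
f=lambda x,y:(110+x/4.6,215+(y-325)/4.5)
r("scene",*f(27,440),.11,"FR s");r("scene",*f(720,362),.11,"FL s")
r("scene",*f(357,382),.152,"bar front top s");r("scene",*f(380,478),.112,"ring s")
E
```

```text
FL [ 0.479  -0.0997  0.11  ]
FR [ 0.4817 -0.3607  0.11  ]
ring [ 0.5299 -0.2318  0.112 ]
bar front top [ 0.5084 -0.2317  0.152 ]
bar back top [ 0.5521 -0.2291  0.152 ]
FR s [ 0.4834 -0.3594  0.11  ]
FL s [ 0.4824 -0.1001  0.11  ]
bar front top s [ 0.5127 -0.2307  0.152 ]
ring s [ 0.525  -0.2291  0.112 ]
```

The measurements agree: the case width comes out at 261 mm, and both cameras put the knob axis near (0.531, −0.230). The bar sits at about 3°. Now I'll move above it.

Request:
apply_moves(
  targets=[
    {"travel": [-25,30,0],"roll": 0,"jaw": 87},
    {"travel": [-25,30,0],"roll": 0,"jaw": 87},
    {"travel": [-25,30,0],"roll": 0,"jaw": 87},
    {"travel": [-25,30,0],"roll": 0,"jaw": 87},
    {"travel": [-25,30,0],"roll": 0,"jaw": 87},
    {"travel": [-42,15,0],"roll": 0,"jaw": 87},
    {"travel": [-42,15,0],"roll": 0,"jaw": 87},
    {"travel": [-42,15,0],"roll": 0,"jaw": 87},
    {"travel": [-42,15,0],"roll": 0,"jaw": 87},
    {"travel": [-42,15,0],"roll": 0,"jaw": 87},
  ],
)

```text
clock: 1.1
tool_pos: [0.4966, -0.2609, 0.2485]
orientation: [180.0, -0.0, -154.6]
force: [1.2, -0.5, -0.3]
opening: 0.0868
gripper_force: 0.0
```

Request:
apply_moves(
  targets=[
    {"travel": [-42,15,0],"roll": 0,"jaw": 87},
    {"travel": [0,0,0],"roll": 7,"jaw": 87},
    {"travel": [0,0,0],"roll": 7,"jaw": 87},
    {"travel": [0,0,0],"roll": 7,"jaw": 87},
    {"travel": [0,0,0],"roll": 0,"jaw": 87},
    {"travel": [0,0,0],"roll": 0,"jaw": 87},
  ],
)

```text
clock: 1.7
tool_pos: [0.5271, -0.231, 0.2483]
orientation: [180.0, -0.0, -175.4]
force: [-0.3, -0.2, -0.6]
opening: 0.087
gripper_force: 0.0
```

Request:
apply_moves(
  targets=[
    {"travel": [-4,1,20],"roll": 1,"jaw": 60},
    {"travel": [0,0,20],"roll": 0,"jaw": 60},
    {"travel": [0,0,20],"roll": 0,"jaw": 60},
    {"travel": [0,0,0],"roll": 0,"jaw": 60},
    {"travel": [0,0,0],"roll": 0,"jaw": 60},
  ],
)

```text
clock: 2.2
tool_pos: [0.5311, -0.2299, 0.1889]
orientation: [-180.0, -0.0, -176.5]
force: [0.4, 0.2, 0.1]
opening: 0.0605
gripper_force: 0.0
```

```bash
python3 - <<'E'
from plant import ctrl
import cv2
a=ctrl.snapshot("scene")[:,:,::-1][120:290,80:300]
cv2.imwrite("pics/s1.png",cv2.resize(a,None,fx=3.4,fy=3.4,interpolation=cv2.INTER_CUBIC))
E
```

```text
(no output)
```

View pics/s1.png

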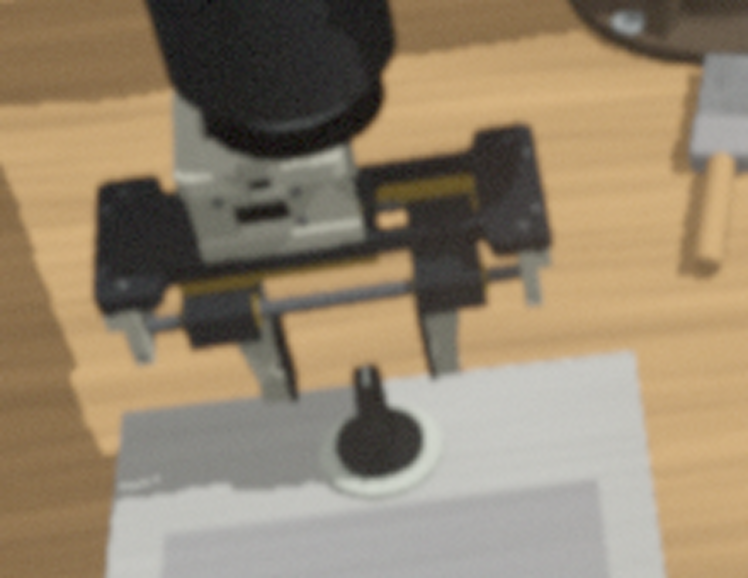

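The picture shows the fingers (inner edges at columns 290 and 430) straddling the bar at about (365,385), well centred. Next I'll go down and close.

Request:
apply_moves(
  targets=[
    {"travel": [0,0,15],"roll": 0,"jaw": 60},
    {"travel": [0,0,15],"roll": 0,"jaw": 60},
    {"travel": [0,0,10],"roll": 0,"jaw": 40},
    {"travel": [0,0,0],"roll": 0,"jaw": 25},
    {"travel": [0,0,0],"roll": 0,"jaw": 5},
    {"travel": [0,0,0],"roll": 0,"jaw": 5},
    {"travel": [0,0,0],"roll": 0,"jaw": 5},
    {"travel": [0,0,0],"roll": 0,"jaw": 5},
  ],
)

```text
clock: 3.05
tool_pos: [0.5314, -0.2297, 0.1491]
orientation: [-180.0, 0.0, -176.6]
force: [-0.3, 0.5, 0.1]
opening: 0.0176
gripper_force: 0.0
```

Request:
apply_moves(
  targets=[
    {"travel": [0,0,0],"roll": 0,"jaw": 5},
    {"travel": [0,0,0],"roll": 0,"jaw": 5},
    {"travel": [0,0,0],"roll": 0,"jaw": 5},
  ],
)

```text
clock: 3.35
tool_pos: [0.5314, -0.23, 0.149]
orientation: [-180.0, 0.0, -176.6]
force: [-0.4, -1.8, 2.9]
opening: 0.0135
gripper_force: 29.8
```

Gripped at 13.5 mm. Next is the anticlockwise turn, which is a negative roll.

Request:
apply_moves(
  targets=[
    {"travel": [0,0,0],"roll": -6,"jaw": 5},
    {"travel": [0,0,0],"roll": -6,"jaw": 5},
    {"travel": [0,0,0],"roll": -6,"jaw": 5},
    {"travel": [0,0,0],"roll": -6,"jaw": 5},
    {"travel": [0,0,0],"roll": -6,"jaw": 5},
    {"travel": [0,0,0],"roll": 0,"jaw": 5},
  ],
)

```text
clock: 3.95
tool_pos: [0.5311, -0.2294, 0.1489]
orientation: [180.0, 0.0, -146.5]
force: [-0.9, 2.6, 4.9]
opening: 0.014
gripper_force: 29.8
```

Request:
apply_moves(
  targets=[
    {"travel": [0,0,0],"roll": -6,"jaw": 5},
    {"travel": [0,0,0],"roll": -6,"jaw": 5},
    {"travel": [0,0,0],"roll": -6,"jaw": 5},
    {"travel": [0,0,0],"roll": -6,"jaw": 5},
    {"travel": [0,0,0],"roll": -6,"jaw": 5},
    {"travel": [0,0,0],"roll": -6,"jaw": 5},
    {"travel": [0,0,0],"roll": -6,"jaw": 5},
    {"travel": [0,0,0],"roll": -6,"jaw": 5},
    {"travel": [0,0,0],"roll": -5,"jaw": 5},
    {"travel": [0,0,0],"roll": 0,"jaw": 5},
  ],
)

```text
clock: 4.95
tool_pos: [0.5301, -0.2289, 0.1487]
orientation: [179.9, 0.1, -93.6]
force: [-5.2, 4.8, 8.0]
opening: 0.0138
gripper_force: 29.8
```

```bash
python3 - <<'E'
from plant import ctrl
o=ctrl.get_obs();print(o["force"],o["moment"],o["orientation"])
E
```

```text
[-5.19394371  4.83111521  7.99062137] [1.94275912 1.78618372 0.01745267] [ 1.79901780e+02  5.43754474e-02 -9.36027326e+01]
```

Request:
apply_moves(
  targets=[
    {"travel": [0,0,0],"roll": -2,"jaw": 5},
    {"travel": [0,0,0],"roll": -2,"jaw": 5},
    {"travel": [0,0,0],"roll": -2,"jaw": 5},
    {"travel": [0,0,0],"roll": 0,"jaw": 5},
  ],
)

```text
clock: 5.35
tool_pos: [0.5301, -0.229, 0.1487]
orientation: [179.9, 0.1, -87.8]
force: [-5.1, 5.1, 8.5]
opening: 0.014
gripper_force: 30.4
```

```bash
python3 - <<'E'
from plant import ctrl
o=ctrl.get_obs();print(o["force"],o["moment"],o["orientation"])
E
```

```text
[-5.10903759  5.051816    8.51535678] [ 1.66897549  1.86871789 -0.62780827] [ 1.79909565e+02  7.17998046e-02 -8.77814455e+01]
```

The moment of −0.63 N·m shows the knob is against its stop. Now I'll release and go straight up.

Request:
apply_moves(
  targets=[
    {"travel": [0,0,0],"roll": 0,"jaw": 87},
    {"travel": [0,0,-2],"roll": 0,"jaw": 87},
    {"travel": [0,0,-10],"roll": 0,"jaw": 87},
    {"travel": [0,0,-25],"roll": 0,"jaw": 87},
    {"travel": [0,0,-30],"roll": 0,"jaw": 87},
    {"travel": [0,0,-30],"roll": 0,"jaw": 87},
    {"travel": [0,0,-30],"roll": 0,"jaw": 87},
    {"travel": [0,0,-20],"roll": 0,"jaw": 87},
  ],
)

```text
clock: 6.15
tool_pos: [0.5313, -0.2299, 0.2984]
orientation: [-179.9, -0.0, -87.6]
force: [0.1, -0.2, -0.3]
opening: 0.0726
gripper_force: 0.0
```

```bash
python3 - <<'E'
from plant import ctrl
import cv2
a=ctrl.snapshot("scene")[:,:,::-1][120:430,80:520]
cv2.imwrite("pics/s2.png",cv2.resize(a,None,fx=1.8,fy=1.8,interpolation=cv2.INTER_CUBIC))
E
```

```text
(no output)
```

View pics/s2.png

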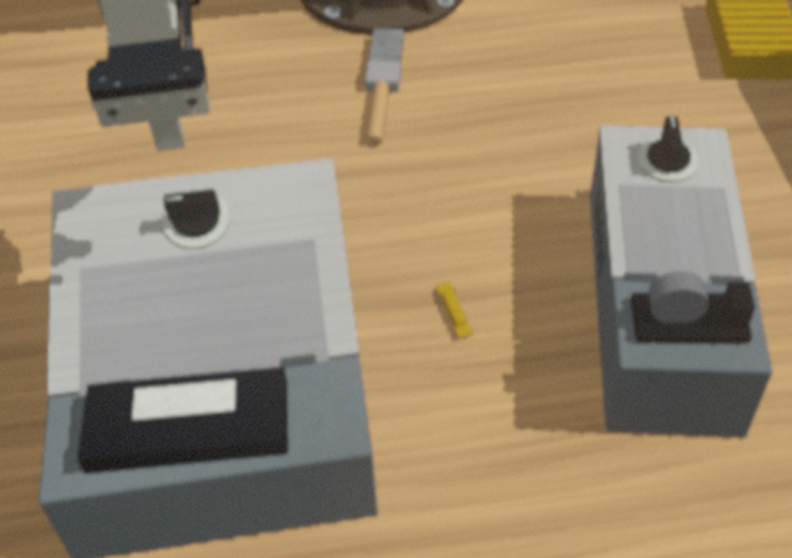

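The wide knob's bar now lies across the case, at (190,200). The hatch's front corner rose from full-image row 240 to 225, so it is ajar, and the narrow knob is unchanged. I'll back off towards the robot and check that it stays.

Request:
apply_moves(
  targets=[
    {"travel": [0,0,-20],"roll": 0,"jaw": 87},
    {"travel": [0,-25,-10],"roll": 0,"jaw": 87},
    {"travel": [0,-25,0],"roll": 0,"jaw": 87},
    {"travel": [0,-25,0],"roll": 0,"jaw": 87},
    {"travel": [0,0,0],"roll": 0,"jaw": 87},
    {"travel": [0,0,0],"roll": 0,"jaw": 87},
    {"travel": [0,0,0],"roll": 0,"jaw": 87},
    {"travel": [0,0,0],"roll": 0,"jaw": 87},
  ],
)

```text
clock: 7.0
tool_pos: [0.6054, -0.2266, 0.326]
orientation: [-180.0, -0.0, -87.6]
force: [-0.4, 0.4, -0.7]
opening: 0.0867
gripper_force: 0.0
```

```bash
python3 - <<'E'
from plant import ctrl
import cv2
a=ctrl.snapshot("scene")[:,:,::-1][200:280,90:290]
cv2.imwrite("pics/s3.png",cv2.resize(a,None,fx=4,fy=4,interpolation=cv2.INTER_CUBIC))
E
```

```text
(no output)
```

View pics/s3.png

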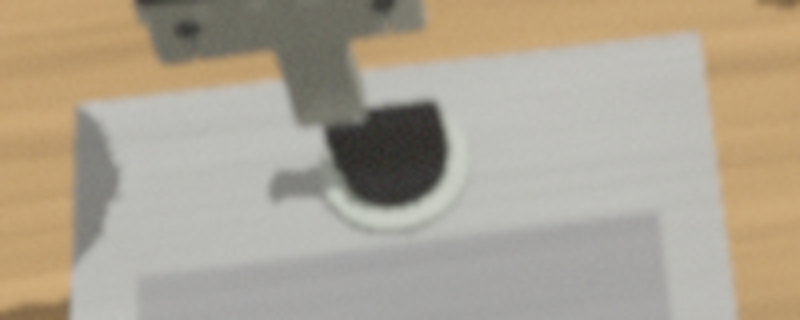

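The hatch's front corner is still raised (crop 77,105, full-image row about 226), and the bar runs parallel to the front edge. The gripper has shifted over the case instead of towards the robot, but it is well above the hatch and touching nothing. Handing in.

```bash
python3 -c "
from plant import ctrl
print(ctrl.close_job())"
```

```text
the job is handed in; nothing more can be done
None
```

I turned the wide case's knob anticlockwise to its stop and released it; its hatch sprang ajar and was still ajar in the last picture, the narrow case stayed locked, and I handed the job in at about 7 s (no verdict was returned).

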